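# Open the ratchet clamp on a soap mould

## Robot

A 6-joint arm with a two-finger parallel gripper is mounted at the origin on a cart in front of the work surface, level with it; the furniture and walls round the work are solid. World frame = base frame: x ahead of the robot, y to its left, z up, the work surface at z = 0. Lengths are in m, angles in rad, forces in N, time in s.
With the tool pointing down it reaches from about 0.35 to 0.85 m from the base axis. Payload 8.1 kg.
Tool frame: the origin (TCP) lies midway between the tips of the shut fingers; the grasp point (between the pads) lies robot.grip_depth behind it (robot.grip_depth is the distance from the TCP to the grasp point, in m); z points along the fingers, y is the line along which they close (so a half turn about z gives the same grasp; the last joint's range is limited). The gripper opens to 93 mm and grips with 3 to 60 N. Pads are 15 mm wide; open, the fingers measure 128 mm over their backs; the gripper's body (75 mm by 188 mm) begins 65 mm behind the grasp point.
Start: joints at [-1.289, 0.13, 1.488, -0, 1.523, -0.085], TCP at [0.215, -0.56, 0.219] pointing down, gripper open.
Joint ranges: [-2.96, 2.96], [-0.89, 2.26], [0.02, 2.5], [-1.34, 4.48], [0, 2.73], [-2.66, 2.66]. Speed limits (rad/s): [2.39, 2.39, 2.79, 3.14, 3.14, 3.14].

## Interface

Orientations are given as a rotation vector (axis times angle).
In Python, from plant import robot gives the robot as it stands.
- The arm moves only by the tool carry_out, never from a script. Its argument "rows" is a list of rows, each a list of 6 numbers: the shift along the tool's x, y, z in m, then the turn, a rotation vector about the tool's x, y, z in degrees. A call has 1 to 12 rows; each row is the pose to reach, as a shift and turn from the pose commanded when the call began, along the tool's axes at that moment; what a row does not reach only later rows make up. A row lasts 1/8 s, in which the tool goes at most 62.5 mm and 10.7 degrees, less where a joint would pass 70% of its speed; a pose out of reach is approached as far as the arm can. A call with a gripper value outside its range is refused whole. "jaw" is the closure in counts, from 0 (fully open) to 255 (shut), set as the call begins (left out, the last holds). The fingers move at their own pace and stop on an object; "force" is the grip in N (left out, the last holds). Time passes only in rows, so rows that repeat a pose let the fingers close. It gives the time, the measured TCP pose, the force, the opening and the grip force at its end, in the units of the state.
- robot.read_state(): the state, without advancing time (a new reading comes with each control period).
- robot.read_camera(name): name is "side" or "top" or "wrist"; returns the picture (384x512x3 uint8, red, green, blue); there is no depth.
- robot.camera_model(name): a dict with "fx", "fy", "cx", "cy" (pixels), "R" (3x3) and "t" (3): a world point X has camera coordinates R X + t; the wrist camera has in their place "mount" (4x4, takes a point from camera to tool coordinates, whose origin is the TCP and whose axes are the flange's). Camera axes: x right, y down, z forward; pixel columns grow to the right and rows downward; lengths in m; the calibration is good to about 2 mm. A picture is of the moment at which its call begins: read the wrist's pose just before it. camera_model takes no time and is no camera call.
- robot.close_job(): hands the job in; it is judged then, once.
Trained networks look in the newest picture that a camera, given by its name, has taken for a name from the list of things; names that differ only in an ending like _2 or _b are one class to them, and where a whole thing is asked for, a point or a joint stands for the part that bears it (a point fixed in the world has none). Each returns a list of dicts, best first, with "conf" (0 to 1); they miss things now and then, are a little off and sometimes report something else, mostly with a low value. They report only what shows in the picture. A call takes as long as a camera call. They do not tell look-alikes from the thing itself.
- robot.outline_of(camera, target): "pixels" (384x512 bool, what is visible of it) and "pixel" ([column, row] in pixels, amid what is visible of it).
The state is a dict: "t": time; "q": joint angles; "dq": joint speeds; "joint_torque": joint torques, N m; "tool_pos": TCP position; "orientation": TCP orientation; "force": force on the tool from outside, world axes, zero at the start; "wrist_torque": the same for the moment, N m; "opening": finger opening in m; "gripper_force": force on a finger pad.
Only numpy, scipy, OpenCV 4.12 (cv2) and the standard library are available. Lean on these libraries where they do the work, as an engineer would, in place of code of your own. Each camera call takes 0.05 s, during which the arm holds its last target. There are 200 camera calls.

## Task

The soap in the wooden loaf mould has set, so open the quick clamp round it: press the red release lever down with the fingertips and, keeping it pressed, push the sliding jaw by its lug back along the bar until it meets the stop at the bar's end. Then let the lever spring up and move clear. Do not force the clamp, leave the mould standing where it is and disturb nothing around it.

Things in the scene. Friction and masses are not known exactly. Their poses are not given: they have to be found in the camera images.
- clamp: Bar clamp on a plywood board 130 x 440 x 18 mm, fast to the table. Origin: centre of the board's underside, at table height; y runs along the steel bar towards the end stop (the way the jaw opens), x across it, z up. Bar and wooden bearers reach 42 mm above the table, the end stop 48 mm. A saw-tooth rack of 7 mm pitch is on the bar. Where on the bar mould and jaws start differs from run to run.
- release (a joint): Red release lever, rad: 0 to 0.15 at rest (pawl in the rack), free above 0.2, end of travel 0.45. Pressing the pad down increases it; a spring brings it back. Pivot pin across the bar, 45 mm from the pad's middle towards +y and 31 mm lower. At the pad's middle 7 to 10 mm down and about 3 N free it, 5 N reach the end of travel; beside the lug half that travel and up to 9 N.
- release_pad (a point): Middle of the top of the red ribbed pad of the release lever, about 79 mm above the table at rest; moves and tilts with the lever. Pad 34 mm in the clamp's x by 46 mm in its y. Nothing stands at its sides in x above 60 mm; in y the jaw plate's back is 25 mm to -y, and the lug's face 25 mm to +y.
- push_face (a point): Middle of the upright front face (it looks to the clamp's -y) of the dark blue push lug on the sliding jaw, about 99 mm above the table. Face 44 mm wide, from 84 to 113 mm above the table; the lug slopes down behind it. Moves with the jaw.
- mould: Wooden loaf mould 190 x 84 x 75 mm, 0.6 to 1.2 kg, with a cream soap loaf in it, loose, standing on the bearers (underside 42 mm, rim 117 mm above the table) between the two jaws, its long side (x) across the bar. Origin: centre of its underside.
- petal_jar: Glass jar of dried petals, 72 mm across, 93 mm high; origin at the centre of its foot. Bystander.
- amber_bottle: Dark amber bottle with black cap, 45 mm across, 104 mm high; origin at the centre of its foot. Bystander.
- spatula: Green silicone spatula lying on the table, 258 x 50 x 9 mm, along its x; origin at the centre of its underside. Bystander.
- scoop: Orange dosing scoop lying on the table, 131 x 55 x 24 mm, along its x; origin at the centre of its underside. Bystander.
- jaw: Sliding jaw on the bar. Origin: at table height below its gripping face; axes as the clamp's. Its y in the clamp's frame is -0.035 to 0.02 at the start and 0.077 at the end stop. 3 N of friction. The ratchet blocks +y, after up to 7 mm of play, unless the lever is pressed; it stays where left. Jaw plate y 0 to 18 mm (62 mm wide, top at 115 mm), then a 50 mm gap over the lever, then the push lug.
Things that resemble listed ones, but are neither listed nor needed, are in the scene too. Leave any pink or turquoise look-alike of the mould alone.

How it is judged:
On the way, in this order (a step that is already met when the one before it is completed fails the run):
1. the release lever is pressed until its pawl is free of the rack (value of joint release above 0.2 rad), for 0.1 s.
2. the jaw is pushed back to the end stop (y of push_face in the frame of clamp above 0.139 m), for 0.1 s.
At the end, for the whole second after the job is handed in: The sliding jaw stands within 6 mm of the end stop, the release lever has sprung back (below 0.18 rad), and the mould stands upright and at rest within 12 mm of where it stood (y of push_face in the frame of clamp above 0.139 m and value of joint release below 0.18 rad and distance of mould from where it was at the start of the episode below 0.012 m and angle between mould's own z axis and vertical below 0.05 rad and linear speed of mould below 0.02 m/s); the robot touches nothing.
It fails at once if the mould is lifted (10 mm), tipped or shoved (20 mm) (distance of mould from where it was at the start of the episode above 0.02 m or angle between mould's own z axis and vertical above 0.15 rad or height (world z) of mould above 0.052 m).
It fails at once if the clamp is forced (more than 60 N between fingers and sliding jaw) (contact force between the fingers and jaw above 60 N).
It fails at once if the petal jar, amber bottle, spatula or scoop is lifted or moved more than 20 mm (distance of any of petal_jar, amber_bottle, spatula, scoop from where it was at the start of the episode above 0.02 m).
It also fails if it takes over 35 s, if anything falls off the work surface, if the arm or the gripper's body presses on something with over 40 N, if the wrist force passes 120 N, or if a joint passes its speed limit or range.

## Working session

There is one attempt and no reset: what is moved stays moved. The work goes in short steps, Python scripts to look and compute and a tool call to move; the robot and the scene stay as the last step left them, time stands still between calls to the robot, and variables do not carry over. Pictures are saved under pics/ and viewed, at most 10 in all, crops included, and the job is handed in when it is done.

Besides the shell and the picture viewer there is one more tool, called as name([rows], argument=value, ...), one row to a line, values as JSON. carry_out: Moves the arm, as the interface text tells. Its arguments: {"type":"object","properties":{"rows":{"type":"array"},"jaw":{"type":"number"},"force":{"type":"number"}},"required":["rows"]}

```bash
ls; mkdir -p pics; python3 - <<'E'
from plant import robot
import cv2,numpy as np
s=robot.read_state();print(s['t'],s['tool_pos'],s['orientation'],robot.grip_depth)
a=robot.read_camera('top');b=robot.read_camera('side')
np.savez('a.npz',top=a,side=b)
cv2.imwrite('pics/top.png',a[:,:,::-1]);cv2.imwrite('pics/side.png',b[:,:,::-1])
for c in('top','side'):
  m=robot.camera_model(c);print(c,m)
  for n in('release_pad','push_face','mould','clamp'):
    for d in robot.outline_of(c,n)[:3]:
      ys,xs=np.nonzero(d['pixels']);print(n,round(d['conf'],2),d['pixel'],xs.min(),xs.max(),ys.min(),ys.max(),len(xs))
E
```

```text
pics
0.0 [ 0.21504035 -0.55954623  0.21760107] [-3.08714389e+00 -5.72650473e-01  2.63618295e-04] 0.0188
top {'fx': 389.6135496281903, 'fy': 389.6135496281903, 'cx': 257.21590224935323, 'cy': 191.11696414477737, 'R': array([[-0.01569353, -0.9998757 ,  0.00151698],
       [-0.98947663,  0.01531202, -0.14388032],
       [ 0.1438392 , -0.003759  , -0.98959393]]), 't': array([-0.15514575,  0.57965896,  1.19889004])}
release_pad 0.5 [222.5, 211.7] 215 230 207 217 165
release_pad 0.16 [217.8, 212.8] 198 236 201 223 596
push_face 0.69 [219.8, 211.1] 197 236 202 222 599
push_face 0.59 [217.9, 249.0] 197 277 237 259 721
mould 0.7 [396.9, 231.1] 365 426 197 261 2032
mould 0.62 [250.4, 217.6] 235 264 185 248 1726
mould 0.56 [132.4, 156.5] 97 163 129 179 1629
clamp 0.94 [213.8, 220.5] 166 302 193 236 3463
clamp 0.61 [218.9, 212.3] 198 236 202 223 567
side {'fx': 449.28907606295206, 'fy': 449.28907606295206, 'cx': 262.2951144242953, 'cy': 187.5936341519321, 'R': array([[-0.91781607, -0.39643718, -0.02124221],
       [-0.21668597,  0.54506032, -0.80991138],
       [ 0.33265726, -0.73874679, -0.58616749]]), 't': array([0.44566007, 0.29154533, 1.44278036])}
release_pad 0.46 [264.0, 214.3] 254 268 210 230 25
push_face 0.73 [293.0, 233.4] 274 314 210 251 482
push_face 0.71 [260.9, 213.9] 248 274 198 235 677
mould 0.94 [323.1, 150.2] 303 342 135 170 935
mould 0.87 [166.6, 263.6] 138 203 236 288 2013
mould 0.6 [276.5, 198.9] 248 303 181 219 1311
clamp 0.73 [252.9, 240.8] 223 302 183 266 1609
```

```bash
python3 - <<'E'
import cv2,numpy as np
d=np.load('a.npz')
t=cv2.resize(d['top'][140:290,80:460,::-1],None,fx=2.1,fy=2.1,interpolation=2)
s=cv2.resize(d['side'][110:310,110:370,::-1],None,fx=3,fy=3,interpolation=2)
cv2.imwrite('pics/t2.png',t);cv2.imwrite('pics/s2.png',s)
E
```

```text
(no output)
```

View pics/t2.png

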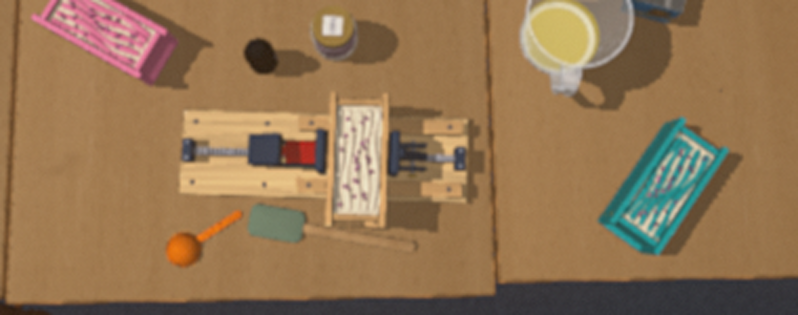

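View pics/s2.png

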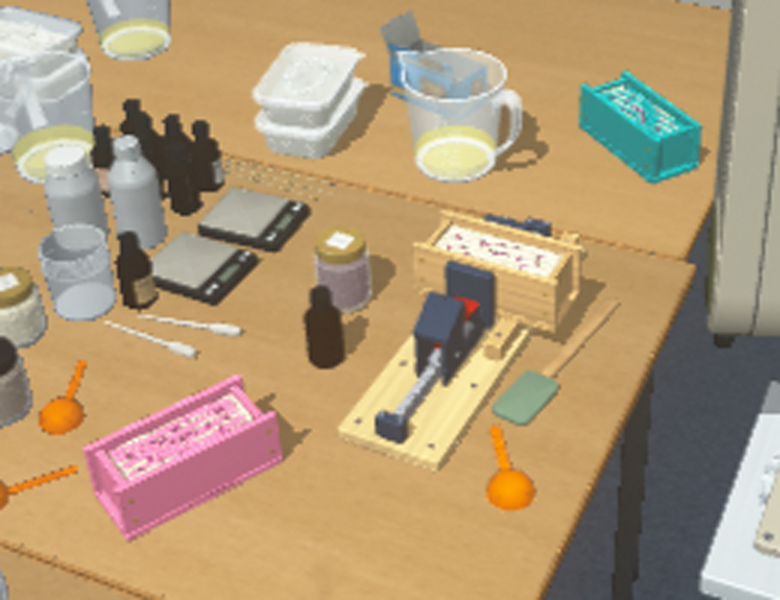

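The wooden mould, at side crop (500,265) and top crop (358,158), stands in the only clamp. The pink (full top ~(132,156)) and turquoise (~(397,231)) moulds stand free, so they are look-alikes. Red pad is at top crop (300,152), the lug at (265,150) and the end stop at (188,150), so the jaw opens towards image left (+y world).

```bash
cat >h.py <<'E'
from plant import robot
import numpy as np
from scipy.spatial.transform import Rotation as Ro
def ray(c,p,z,R=None,t=None):
    m=robot.camera_model(c)
    if R is None: R,t=m['R'],m['t']
    d=R.T@np.array([(p[0]-m['cx'])/m['fx'],(p[1]-m['cy'])/m['fy'],1]);o=-R.T@t
    return o+d*(z-o[2])/d[2]
def wristcam(s):
    M=np.array(robot.camera_model('wrist')['mount']);T=np.eye(4)
    T[:3,:3]=Ro.from_rotvec(s['orientation']).as_matrix();T[:3,3]=s['tool_pos']
    C=np.linalg.inv(T@M);return C[:3,:3],C[:3,3]
E
python3 - <<'E'
from h import *
f=lambda x,y:(80+x/2.1,140+y/2.1)
for n,p,z in(('pad',(300,152),.079),('padside',None,.079),('stop',(188,150),.048),('far',(460,158),.045),('c1',(184,110),.018),('c2',(180,192),.018),('c3',(470,201),.018),('lugtop',(281,150),.113),('mould',(358,158),.117),('jar',(333,35),.093),('bottle',(261,56),.104)):
    print(n,ray('top',f(*p),z) if p else ray('side',(110+467/3,110+309/3),z))
s=robot.read_state();print(Ro.from_rotvec(s['orientation']).as_matrix().round(3));print(robot.camera_model('wrist')['mount'])
E
```

```text
pad [ 0.50758849 -0.05770921  0.079     ]
padside [ 0.49433065 -0.05483869  0.079     ]
stop [0.51603472 0.11260225 0.048     ]
far [ 0.49794266 -0.29467778  0.045     ]
c1 [0.58101901 0.12649305 0.018     ]
c2 [0.4549324  0.13038988 0.018     ]
c3 [ 0.43440238 -0.31083079  0.018     ]
lugtop [ 0.50774212 -0.03368742  0.113     ]
mould [ 0.49435001 -0.1427687   0.117     ]
jar [ 0.6782953  -0.10800733  0.093     ]
bottle [ 0.6460493  -0.00360977  0.104     ]
[[ 0.933  0.359 -0.   ]
 [ 0.359 -0.933  0.   ]
 [-0.    -0.    -1.   ]]
[[ 1.32380703e-04 -9.70284304e-01 -2.41967669e-01  6.72871538e-02]
 [ 9.99999986e-01  1.02915984e-04  1.34410259e-04 -1.40621909e-03]
 [-1.05513824e-04 -2.41967683e-01  9.70284303e-01 -1.65522191e-01]
 [ 0.00000000e+00  0.00000000e+00  0.00000000e+00  1.00000000e+00]]
```

carry_out([
  [0.041,-0.033,0,0,0,-6],
  [0.082,-0.066,0,0,0,-12],
  [0.123,-0.099,0,0,0,-18],
  [0.165,-0.132,0,0,0,-24],
  [0.206,-0.165,0,0,0,-30],
  [0.247,-0.198,0,0,0,-36],
  [0.288,-0.231,0,0,0,-42],
  [0.33,-0.264,0,0,0,-48],
  [0.371,-0.297,0,0,0,-54],
  [0.412,-0.33,0,0,0,-60],
  [0.454,-0.363,0,0,0,-66.4],
  [0.454,-0.363,0,0,0,-66.4],
], jaw=255, force=20)

```text
t: 2.0
tool_pos: [0.5099, -0.0553, 0.2186]
orientation: [-2.264, -2.177, -0.001]
force: [-1.0, -0.1, -0.9]
opening: 0.0005
gripper_force: 0.0
```

```bash
python3 - <<'E'
from h import *
import cv2
s=robot.read_state();w=robot.read_camera('wrist')
print(s['t'],s['tool_pos'],s['opening'],s['q'].round(3) if hasattr(s['q'],'round') else s['q']);print(Ro.from_rotvec(s['orientation']).as_matrix().round(4))
R,t=wristcam(s);np.savez('w.npz',w=w,R=R,t=t)
cv2.imwrite('pics/w1.png',cv2.resize(w[:,:,::-1],None,fx=1.5,fy=1.5,interpolation=2))
for n,z in(('release_pad',.079),('push_face',.099)):
  for d in robot.outline_of('wrist',n)[:3]:
    ys,xs=np.nonzero(d['pixels']);print(n,round(d['conf'],2),d['pixel'],xs.min(),xs.max(),ys.min(),ys.max(),len(xs),ray('wrist',d['pixel'],z,R,t))
E
```

```text
2.0 [ 0.50991305 -0.05526613  0.21863753] 0.00048474874423101 [-2.090e-01 -1.070e-01  1.727e+00  1.000e-03  1.521e+00 -1.690e-01]
[[ 3.920e-02  9.992e-01  3.000e-04]
 [ 9.992e-01 -3.920e-02  8.000e-04]
 [ 8.000e-04  3.000e-04 -1.000e+00]]
release_pad 0.83 [248.9, 185.4] 234 270 167 209 1525 [ 0.50800593 -0.05323594  0.079     ]
push_face 0.71 [249.6, 168.1] 217 286 106 237 6180 [ 0.50956072 -0.03319599  0.099     ]
```

View pics/w1.png

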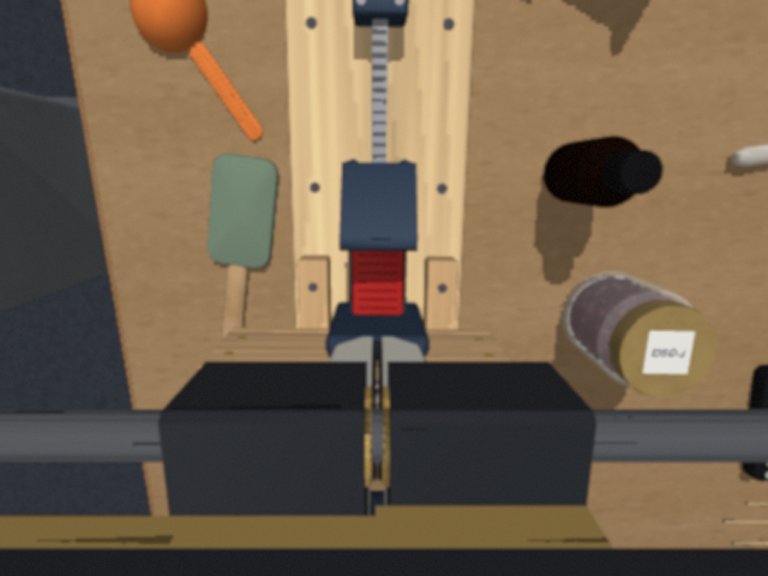

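The wrist view shows the red pad at (378,285), the lug's front top edge at row 249 (columns 341–417), the jaw plate's back edge at row ~306 and the end stop at (380,10). All of them line up along the bar.

```bash
python3 - <<'E'
from h import *
d=np.load('w.npz');R,t=d['R'],d['t']
P={}
for n,p,z in(('lugL',(341,249),.113),('lugR',(417,249),.113),('plateL',(333,306),.115),('plateR',(421,306),.115),('padL',(352,300),.079),('padR',(405,300),.079),('padfront',(378,315),.079),('stop',(380,22),.048),('boardL',(287,5),.018),('boardR',(473,5),.018),('boardL2',(298,325),.018),('boardR2',(459,325),.018)):
    P[n]=ray('wrist',(p[0]/1.5,p[1]/1.5),z,R,t);print(n,P[n].round(4))
print(np.linalg.norm(P['lugL']-P['lugR']),np.linalg.norm(P['plateL']-P['plateR']))
E
```

```text
lugL [ 0.491  -0.0284  0.113 ]
lugR [ 0.5338 -0.0301  0.113 ]
plateL [ 0.4847 -0.0609  0.115 ]
plateR [ 0.5353 -0.0629  0.115 ]
padL [ 0.4935 -0.0673  0.079 ]
padR [ 0.528  -0.0686  0.079 ]
padfront [ 0.51   -0.0781  0.079 ]
stop [0.5184 0.104  0.048 ]
boardL [0.4563 0.125  0.018 ]
boardR [0.5823 0.1201 0.018 ]
boardL2 [ 0.446 -0.102  0.018]
boardR2 [ 0.5733 -0.107   0.018 ]
0.042817639284480846 0.05066118578264527
```

carry_out([
  [0.014,0.0005,0,0,0,0],
  [0.014,0.0005,0.03,0,0,0],
  [0.014,0.0005,0.065,0,0,0],
  [0.014,0.0005,0.1,0,0,0],
  [0.014,0.0005,0.12,0,0,0],
  [0.014,0.0005,0.13,0,0,0],
  [0.014,0.0005,0.132,0,0,0],
  [0.014,0.0005,0.132,0,0,0],
])

```text
t: 3.15
tool_pos: [0.5106, -0.0447, 0.0876]
orientation: [2.271, 2.169, 0.001]
force: [0.1, -0.3, 0.1]
opening: 0.0006
gripper_force: 0.0
```

carry_out([
  [0,0,0.004,0,0,0],
  [0,0,0.008,0,0,0],
  [0,0,0.01,0,0,0],
  [0,0,0.012,0,0,0],
  [0,0,0.014,0,0,0],
  [0,0,0.014,0,0,0],
])

```text
t: 3.9
tool_pos: [0.5102, -0.045, 0.0732]
orientation: [2.27, 2.17, -0.001]
force: [-2.9, -2.4, 5.9]
opening: 0.0004
gripper_force: 2.8
```

carry_out([
  [0,0,0.001,0,0,0],
  [0,0,0.002,0,0,0],
  [0,0,0.003,0,0,0],
  [0,0,0.003,0,0,0],
])

```text
t: 4.4
tool_pos: [0.5102, -0.0451, 0.0703]
orientation: [2.27, 2.17, -0.001]
force: [-3.1, -2.4, 6.3]
opening: 0.0007
gripper_force: 3.1
```

```bash
python3 - <<'E'
from h import *
import cv2
for c in('wrist','side'):
  w=robot.read_camera(c)
  w=w[100:300,130:390] if c=='wrist' else w[170:270,200:330]
  cv2.imwrite('pics/p_%s.png'%c,cv2.resize(w[:,:,::-1],(780,600),interpolation=2))
E
```

```text
(no output)
```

View pics/p_wrist.png

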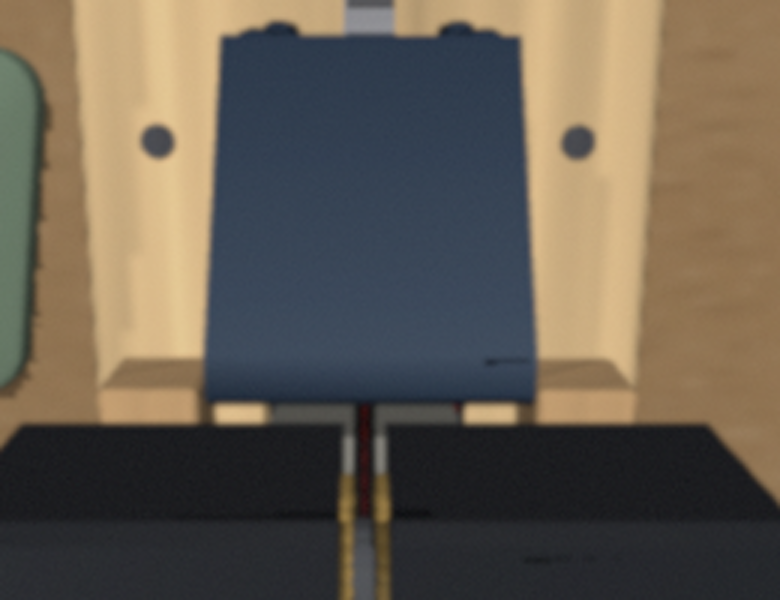

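carry_out([
  [0.003,0,-0.0005,0,0,0],
  [0.006,0,-0.001,0,0,0],
  [0.009,0,-0.001,0,0,0],
  [0.013,0,-0.001,0,0,0],
  [0.017,0,-0.001,0,0,0],
  [0.021,0,-0.001,0,0,0],
  [0.021,0,-0.001,0,0,0],
])

```text
t: 5.38
tool_pos: [0.5112, -0.0237, 0.0713]
orientation: [2.27, 2.17, -0.0]
force: [-2.8, -1.9, 5.7]
opening: 0.0004
gripper_force: 2.6
```

carry_out([
  [0.006,0,0,0,0,0],
  [0.012,0,0,0,0,0],
  [0.018,0,0,0,0,0],
  [0.024,0,0,0,0,0],
  [0.03,0,0,0,0,0],
  [0.036,0,0,0,0,0],
  [0.042,0,0,0,0,0],
  [0.048,0,0,0,0,0],
  [0.048,0,0,0,0,0],
])

```text
t: 6.5
tool_pos: [0.5134, 0.0245, 0.0713]
orientation: [2.27, 2.171, 0.0]
force: [-1.3, -0.5, 5.4]
opening: 0.0002
gripper_force: 2.3
```

```bash
python3 - <<'E'
from h import *
import cv2
s=robot.read_state();w=robot.read_camera('wrist');R,t=wristcam(s);np.savez('w2.npz',w=w,R=R,t=t)
print(s['t'],s['tool_pos'])
cv2.imwrite('pics/w2.png',cv2.resize(w[0:250,100:420,::-1],None,fx=2.4,fy=2.4,interpolation=2))
E
```

```text
6.5 [0.51344851 0.02454692 0.07132718]
```

View pics/w2.png

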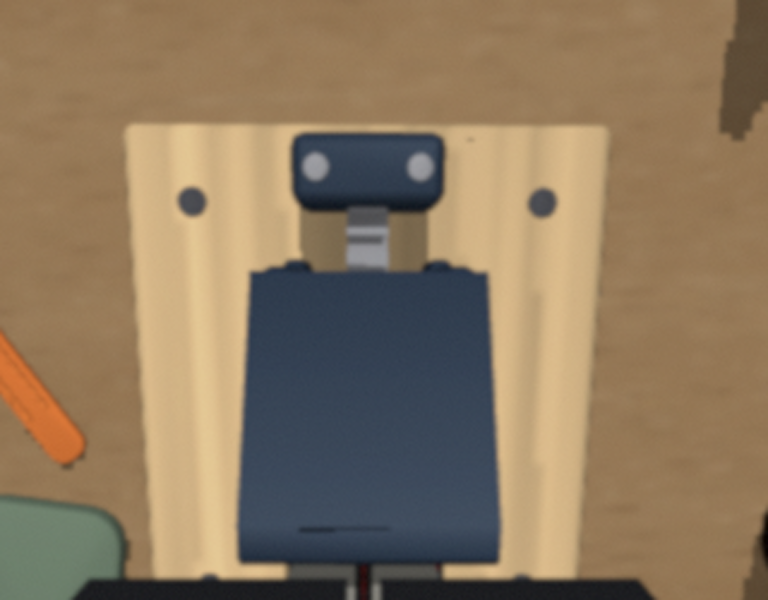

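The jaw follows: the lug front edge is at row 563, and the gap left to the stop is rows 210–262.

```bash
python3 - <<'E'
from h import *
d=np.load('w2.npz');R,t=d['R'],d['t']
g=lambda x,y,z:ray('wrist',(100+x/2.4,y/2.4),z,R,t)
a,b=g(126,126,.018),g(608,126,.018);l=(g(240,563,.113)+g(499,563,.113))/2
u=np.array([.045,.999,0]);print(a,b,l,'push_face y',.22-((a+b)/2-l)@u)
E
```

```text
[0.4564158  0.13318905 0.018     ] [0.58243059 0.12758953 0.018     ] [0.51551131 0.04531681 0.113     ] push_face y 0.1348365603675984
```

carry_out([
  [0.003,0,0,0,0,0],
  [0.006,0,0,0,0,0],
  [0.008,0,0,0,0,0],
  [0.009,0,0,0,0,0],
  [0.01,0,0,0,0,0],
  [0.01,0,0,0,0,0],
])

```text
t: 7.3
tool_pos: [0.5139, 0.034, 0.0713]
orientation: [2.27, 2.17, 0.0]
force: [-1.8, -3.1, 6.3]
opening: 0.0003
gripper_force: 3.0
```

carry_out([
  [0.001,0,0,0,0,0],
  [0.002,0,0,0,0,0],
  [0.003,0,0,0,0,0],
  [0.004,0,0,0,0,0],
  [0.004,0,0,0,0,0],
])

```text
t: 7.92
tool_pos: [0.5141, 0.0374, 0.0715]
orientation: [2.27, 2.169, -0.001]
force: [-3.3, -6.3, 9.1]
opening: 0.0005
gripper_force: 4.4
```

carry_out([
  [0.001,0,0,0,0,0],
  [0.002,0,0,0,0,0],
  [0.003,0,0,0,0,0],
  [0.004,0,0,0,0,0],
  [0.004,0,0,0,0,0],
])

```text
t: 8.55
tool_pos: [0.5152, 0.0405, 0.0724]
orientation: [2.269, 2.167, -0.0]
force: [-2.5, -8.9, 12.4]
opening: 0.0002
gripper_force: 5.8
```

```bash
python3 - <<'E'
from h import *
import cv2
s=robot.read_state();w=robot.read_camera('wrist');R,t=wristcam(s);np.savez('w3.npz',w=w,R=R,t=t)
print(s['t'],s['tool_pos'])
cv2.imwrite('pics/w3.png',cv2.resize(w[0:250,100:420,::-1],None,fx=2.4,fy=2.4,interpolation=2))
E
```

```text
8.55 [0.515243   0.04053715 0.07239001]
```

View pics/w3.png

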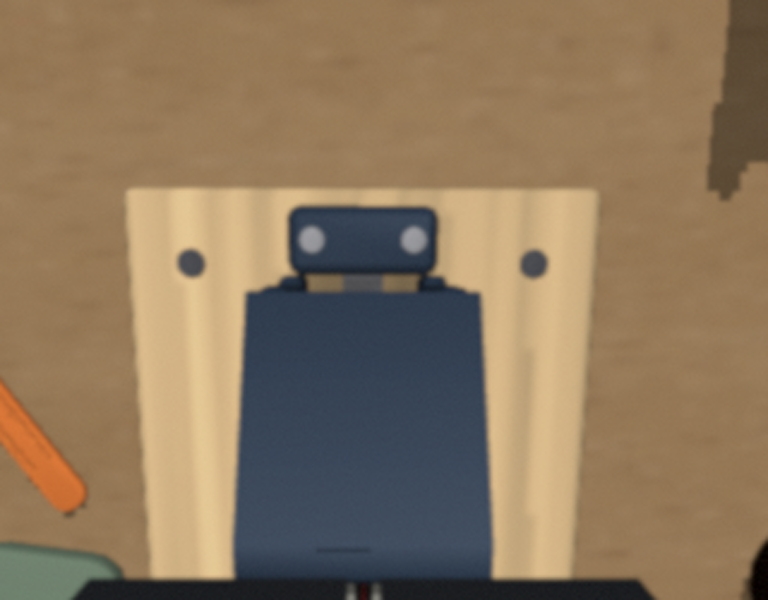

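The rails of the jaw (rows 278–290) now reach the stop block (bottom edge row 273). I'll push a little more to confirm, easing the downward press.

carry_out([
  [0.001,0,-0.001,0,0,0],
  [0.002,0,-0.001,0,0,0],
  [0.003,0,-0.001,0,0,0],
  [0.004,0,-0.001,0,0,0],
  [0.004,0,-0.001,0,0,0],
])

```text
t: 9.22
tool_pos: [0.5159, 0.0436, 0.0742]
orientation: [2.267, 2.166, -0.001]
force: [-3.2, -13.1, 16.2]
opening: 0.0002
gripper_force: 8.1
```

```bash
python3 - <<'E'
from h import *
import cv2
u=np.array([.045,.999,0])
for f,be,lb,sf,sx in(('w2.npz',126,271,210,(126,608)),('w3.npz',188,292,273,(126,598))):
  d=np.load(f);R,t=d['R'],d['t'];g=lambda x,y,z:ray('wrist',(100+x/2.4,y/2.4),z,R,t)
  e=(g(sx[0],be,.018)+g(sx[1],be,.018))/2
  for z in(.07,.08,.09): print(f,z,'lug rear to board end',(e-g(365,lb,z))@u)
s=robot.read_state();w=robot.read_camera('wrist');R,t=wristcam(s)
cv2.imwrite('pics/w4.png',cv2.resize(w[0:250,100:420,::-1],None,fx=2.4,fy=2.4,interpolation=2))
E
```

```text
w2.npz 0.07 lug rear to board end 0.03699271037090081
w2.npz 0.08 lug rear to board end 0.037034642654662116
w2.npz 0.09 lug rear to board end 0.0370765749384234
w3.npz 0.07 lug rear to board end 0.025886240622429522
w3.npz 0.08 lug rear to board end 0.025646031956985057
w3.npz 0.09 lug rear to board end 0.02540582329154058
```

View pics/w4.png

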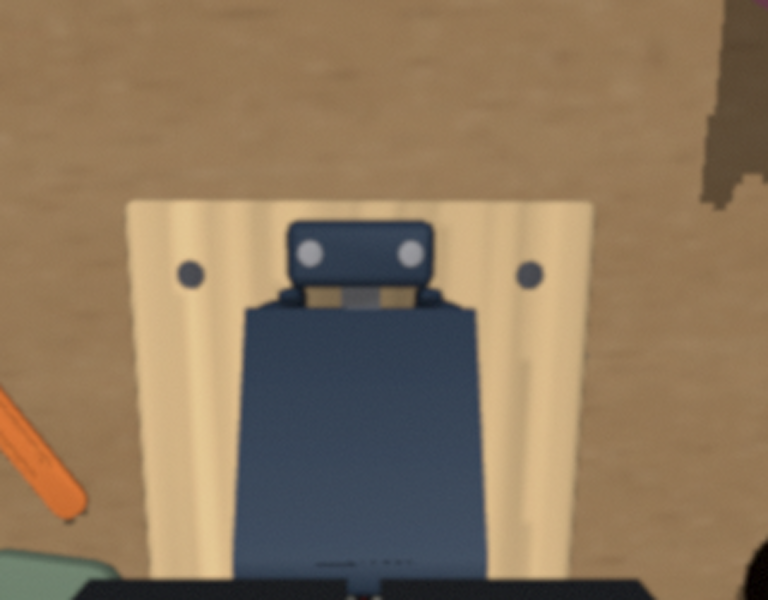

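The jaw has not moved any further against the stop while the force climbs. The push_face estimate is ≈0.146 m, so the jaw is at the stop. Lifting straight up.

carry_out([
  [0,0,-0.004,0,0,0],
  [0,0,-0.01,0,0,0],
  [-0.002,0,-0.018,0,0,0],
  [-0.005,0,-0.035,0,0,0],
  [-0.01,0,-0.065,0,0,0],
  [-0.01,0,-0.11,0,0,0],
  [-0.01,0,-0.16,0,0,0],
  [-0.01,0,-0.16,0,0,0],
])

```text
t: 10.28
tool_pos: [0.5164, 0.0364, 0.2381]
orientation: [2.266, 2.166, 0.011]
force: [-0.6, -0.6, 0.1]
opening: 0.0002
gripper_force: 0.0
```

```bash
python3 - <<'E'
from h import *
import cv2
s=robot.read_state();w=robot.read_camera('wrist');R,t=wristcam(s);np.savez('w5.npz',w=w,R=R,t=t)
print(s['t'],s['tool_pos'],s['force'])
cv2.imwrite('pics/w5.png',cv2.resize(w[:,:,::-1],None,fx=1.5,fy=1.5,interpolation=2))
a=robot.read_camera('top')
o=np.load('a.npz')['top']
cv2.imwrite('pics/cmp.png',np.vstack([cv2.resize(x[170:270,130:330,::-1],(600,300),interpolation=2) for x in(o,a)]))
E
```

```text
10.275 [0.5164219  0.03641813 0.23808125] [-0.62777487 -0.59924178  0.10396073]
```

View pics/w5.png

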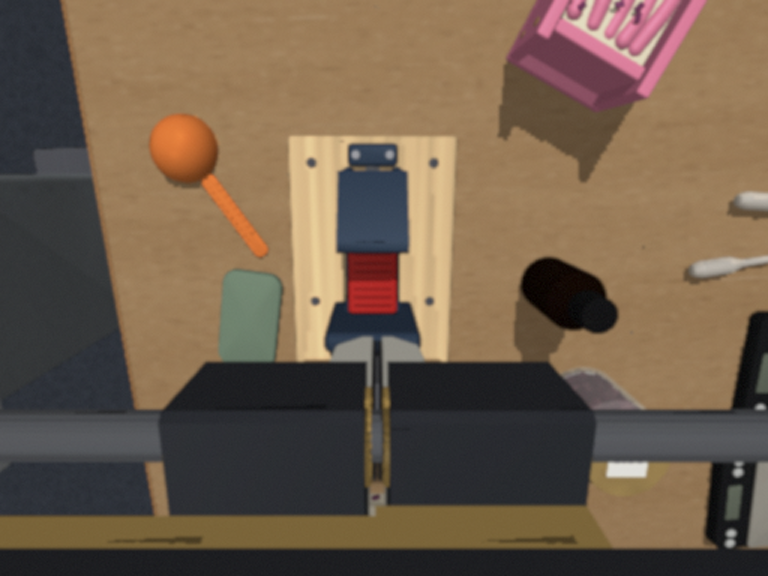

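The jaw stands at the stop (lug front at row ~251, stop at (373,155)). The red pad at (372,285) looks as it did at rest, and nothing else has moved.

```bash
python3 - <<'E'
from h import *
d=np.load('w5.npz');R,t=d['R'],d['t'];g=lambda x,y,z:ray('wrist',(x/1.5,y/1.5),z,R,t)
e=(g(289,137,.018)+g(456,137,.018))/2;l=(g(337,251,.113)+g(409,251,.113))/2
y=.22-(e-l)@np.array([.045,.999,0]);print(y)
d=np.load('w.npz');R,t=d['R'],d['t']
l=(g(341,249,.113)+g(417,249,.113))/2;e=(g(287,5,.018)+g(473,5,.018))/2;print('start',l)
if y>.141: print(robot.close_job())
E
```

```text
0.1479411663812556
start [ 0.5123658  -0.02924911  0.113     ]
the job is handed in; nothing more can be done
None
```

The clamp is open and the job is handed in, with no verdict returned. From the last pictures, the jaw is at the end stop (`push_face` y ≈ 0.148 m), the lever is up and the gripper is clear. I saw no disturbance nearby, but I didn't measure the mould's final position.

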